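# Bolt a circuit board into its soldering frame

### The job

Lock the circuit board into its soldering frame: draw the barrel bolt back out of the way, close the hinged clamp frame flat down over the board, then slide the bolt through the frame's eye and fully home in the far keeper block. Leave the things standing around the fixture where they are.

Things in the scene. Friction and masses are not known exactly. Their poses are not given: they have to be found in the camera images.
- fixture: Board fixture fixed to the bench: dark steel plate 20 mm thick, spanning local x -130 to +105, y -100 to +100 mm, a green circuit board lying on it. Origin on the bench top, z up. Local +x leads from the bolt to the hinge, +y is the way the bolt slides home. Bolt axis: x -100, z 36 mm; two bearing blocks guide it at y -96 to -82 and +8 to +24 mm (34 mm wide in x, tops z 46 mm).
- keeper (a point): Middle of the mouth of the keeper block's bore, on the bolt's axis (local x -100, y +56, z 36 mm). The keeper is the aluminium block, like the bearings, that stands alone beyond a 32 mm gap; it spans y +56 to +76 mm, top 46 mm above the bench. Fixed to the fixture; same axes.
- hinge_axis (a point): Middle of the clamp frame's hinge axis, which runs along the fixture's y: local x +80 mm, y 0, z 30 mm. Fixed to the fixture; same axes.
- clamp (a joint): Angle of the clamp frame (rad): 0 = shut flat over the board (its stop), grows as the near edge lifts, to 1.5. Stiff hinge: stays at any angle it is left, even not quite shut; 2 to 5 N down on the near rail swings it. Aluminium window frame 150 mm from hinge to near edge, 160 mm wide, 8 mm thick; near rail 30 mm deep, side rails 18 mm. Shut, its top is 37 mm above the bench.
- clamp_press (a point): Middle of the top face of the clamp frame's near rail, 135 mm from the hinge axis and 7 mm above it when shut: a good place to press. Moves with the frame; its axes are the frame's (z out of the top face, x towards the hinge).
- eye (a point): Centre of the hole (15 mm wide, 14 mm high) in the eye that the frame carries on a neck, 180 mm from the hinge, local y +34 to +46 mm, 23 x 22 mm outside. Frame shut: the eye stands in the gap before the keeper in line with the bolt, top 47 mm above the bench. A bolt standing out in the gap stops it from shutting; with the frame not quite shut the bolt strikes the eye or passes under it.
- bolt (a joint): Travel of the barrel bolt (m): 0 = drawn fully back, grows along the fixture's +y, 0.050 = fully home in the keeper (its stop). Friction 2.5 N; stays where it is left. Steel rod of 10 mm diameter with a rounded tip, which is at local y = 22 mm + travel, so under 12 mm of travel it is clear of the eye. It starts standing out in the gap.
- bolt_grip (a point): Grip point of the bolt's handle, an upright steel knob 14 mm in diameter fixed on the bolt, 52 to 86 mm above the bench. The point is on its axis 72 mm above the bench, at local x -100, y -55 mm + travel. It only slides with the bolt; it does not turn or lift.
- tin: Bystander: round flux tin, 72 mm in diameter, 20 mm high. Origin at the centre of its underside.
- spool: Bystander: solder spool standing on end, 56 mm in diameter, 40 mm high. Origin at the centre of its underside.
- clips: Bystander: brass clip stand on a dark base 70 x 50 mm, about 110 mm high, 102 mm wide over its arms. Origin at the centre of its underside.
- driver: Bystander: black-handled screwdriver 170 mm long, lying along its x axis. Origin under its middle.

How it is judged:
On the way, in this order (a step that is already met when the one before it is completed fails the run):
1. the bolt is drawn back clear of the eye's place (value of joint bolt below 0.016 m), for 0.1 s.
2. the clamp frame is shut over the board with the bolt still back (value of joint clamp below 0.03 rad and value of joint bolt below 0.02 m), for 0.2 s.
At the end, for the whole second after the job is handed in: The clamp frame is shut (within 0.02 rad) and the bolt, through its eye, is home in the keeper block (at least 45 of its 50 mm of travel), both at rest (value of joint clamp below 0.02 rad and value of joint bolt above 0.045 m and velocity of joint bolt below 0.005 m/s and velocity of joint clamp below 0.05 rad/s); the robot touches nothing.
It fails at once if the flux tin is pushed more than 30 mm from its place (distance of tin from where it was at the start of the episode above 0.03 m).
It fails at once if the solder spool is pushed more than 30 mm from its place (distance of spool from where it was at the start of the episode above 0.03 m).
It fails at once if the clip stand is pushed more than 30 mm from its place (distance of clips from where it was at the start of the episode above 0.03 m).
It fails at once if the screwdriver is pushed more than 30 mm from its place (distance of driver from where it was at the start of the episode above 0.03 m).
It also fails if it takes over 58 s, if anything falls off the work surface, if the arm or the gripper's body presses on something with over 40 N, if the wrist force passes 120 N, or if a joint passes its speed limit or range.

### The arm

A 7-joint arm with a two-finger parallel gripper is mounted at the origin on the work surface. World frame = base frame: x ahead of the robot, y to its left, z up, the work surface at z = 0. Lengths are in m, angles in rad, forces in N, time in s.
With the tool pointing down it reaches from about 0.425 to 0.875 m from the base axis. Payload 4.7 kg.
Tool frame: the origin (TCP) lies on the centre line of the jaws, within the pads' length; the fingertips stand 14 mm ahead of it and the grasp point (between the pads) lies 5 mm behind it; z points along the fingers, y is the direction in which the jaws open and shut (so a half turn about z gives the same grasp; the last joint's range is limited). The gripper opens to 87 mm and grips with 3 to 60 N. Pads are 19 mm wide; open, the fingers measure 117 mm over their backs; the gripper's body (75 mm by 190 mm) begins 51 mm behind the grasp point.
Start: joints at [-1.128, 0.321, -0.07, 1.45, 0.023, 1.371, -0.057], TCP at [0.27, 0.591, 0.237] pointing down, gripper open.
Joint ranges: [-2.86, 2.86], [-0.3, 2.09], [-1.38, 1.24], [0.06, 2.45], [-1.56, 4.7], [0.09, 2.05], [-2.69, 2.69]. Speed limits (rad/s): [2.57, 2.57, 3.14, 3.14, 3.14, 3.14, 3.14].

### API

Orientations are given as a rotation vector (axis times angle).
In Python, from bench import ctrl gives the robot as it stands. The module is installed in compiled form; this text tells all that it offers.
- The arm moves only by the tool step_arm, never from a script. Its argument "plan" is a list of rows, each a list of 3 entries, a list of its own where there are three numbers: the turn, a rotation vector about the tool's x, y, z in rad, then the shift along the tool's x, y, z in m, then the closure in counts, from 0 (fully open) to 255 (shut). In form: [[[rx, ry, rz], [x, y, z], hand], ...]. A call has exactly 10 rows; each row is the pose to reach, as a shift and turn from the pose commanded when the call began, along the tool's axes at that moment; what a row does not reach only later rows make up. A row lasts 1/8 s, in which the tool goes at most 62.5 mm and 10.7 degrees, less where a joint would pass 70% of its speed; a pose out of reach is approached as far as the arm can. A call with a gripper value outside its range is refused whole. The fingers move at their own pace and stop on an object; "squeeze" is the grip in N (left out, the last holds). Time passes only in rows, so rows that repeat a pose let the fingers close, or fill a call up. It gives the time, the measured TCP pose, the force and the opening at its end, in the units of the state.
- ctrl.get_state(): the state, without advancing time (a new reading comes with each control period).
- ctrl.get_image(name): name is "scene" or "top"; returns the picture (400x640x3 uint8, red, green, blue); there is no depth.
- ctrl.calibration(name): a dict with "fov_y" (degrees; the focal length in pixels is half the picture's height over the tangent of half this angle, whatever the lens; pixels are square), "cx", "cy" (the principal point, pixels), "rvec" (rotation vector, rad) and "tvec" (3), from world to camera coordinates, as OpenCV has them. Camera axes: x right, y down, z forward; pixel columns grow to the right and rows downward; lengths in m; the calibration is good to about 2 mm. A picture is of the moment at which its call begins. calibration takes no time and is no camera call.
- ctrl.close_job(): hands the job in, once; it reports no verdict.
Trained networks look in the newest picture that a camera, given by its name, has taken for a name from the list of things; names that differ only in an ending like _2 or _b are one class to them, and where a whole thing is asked for, a point or a joint stands for the part that bears it (a point fixed in the world has none). Each returns a list of dicts, best first, with "score" (0 to 1); they miss things now and then, are a little off and sometimes report something else, mostly with a low value. They report only what shows in the picture. A call takes as long as a camera call.
- ctrl.cut_out(camera, label): "pixels" (400x640 bool, what is visible of it) and "rect" ([left, top, width, height] in pixels, round what is visible of it).
The state is a dict: "time": time; "joint_positions": joint angles; "qd": joint speeds; "joint_torque": joint torques, N m; "position": TCP position; "tool_rot": TCP orientation; "ft_force": force on the tool from outside, world axes, zero at the start; "torque": the same for the moment, N m; "grip_width": opening from 0.0 (shut) to 1.0 (fully open).
Only numpy, scipy, OpenCV 4.12 (cv2) and the standard library are available. Lean on these libraries where they do the work, as an engineer would, in place of code of your own. Each camera call takes 0.05 s, during which the arm holds its last target.

## Working session

There is one attempt and no reset: what is moved stays moved. The work goes in short steps, Python scripts to look and compute and a tool call to move; the robot and the scene stay as the last step left them, time stands still between calls to the robot, and variables do not carry over. Pictures are saved under pics/ and viewed, and the job is handed in when it is done.

Besides the shell and the picture viewer there is one more tool, called after "Call:" by a JSON object that holds its "op" and its "data". step_arm: Moves the arm, as the interface text tells. Its arguments: {"type":"object","properties":{"plan":{"type":"array"},"squeeze":{"type":"number"}},"required":["plan"]}

```bash
mkdir -p pics; ls; python3 - <<'E'
from bench import ctrl
import cv2
s=ctrl.get_state();print(s)
for n in("scene","top"):
    im=ctrl.get_image(n);cv2.imwrite(f"pics/{n}0.png",im[:,:,::-1]);print(n,ctrl.calibration(n))
E
```

```text
pics
{'time': 0.0, 'joint_positions': array([-1.12787764,  0.32177986, -0.07006943,  1.45165238,  0.02266688,
        1.3707658 , -0.05691482]), 'qd': array([ 0.00049115, -0.00015161, -0.00056847,  0.00163209, -0.00212579,
        0.00022076, -0.0005812 ]), 'joint_torque': array([-5.30077068e-04, -4.91278625e+01, -4.04010219e-01, -3.12536681e+01,
       -6.37335679e-02,  4.35391255e-02,  1.71747201e-04]), 'position': array([0.27013137, 0.59065507, 0.23550074]), 'tool_rot': array([-6.68368406e-01, -3.06944282e+00,  2.83696797e-03]), 'ft_force': array([-0.41460994,  0.43992131,  0.231966  ]), 'torque': array([-0.03570585, -0.03980461, -0.06482338]), 'grip_width': 0.9998927495593629}
scene {'fov_y': 54.55795915849977, 'cx': 325.10128183307125, 'cy': 190.71782886615836, 'rvec': array([ 2.30179074,  1.16522852, -0.35276954]), 'tvec': array([-0.3677219 , -0.38262417,  1.21476696])}
top {'fov_y': 54.29646059982402, 'cx': 315.5551360580859, 'cy': 197.6804953769731, 'rvec': array([ 2.13873375, -2.19670229,  0.08680163]), 'tvec': array([0.02388287, 0.64223737, 0.95507194])}
```

View pics/scene0.png

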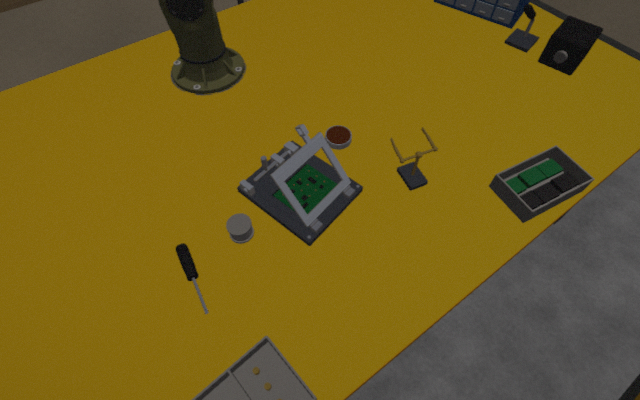

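View pics/top0.png

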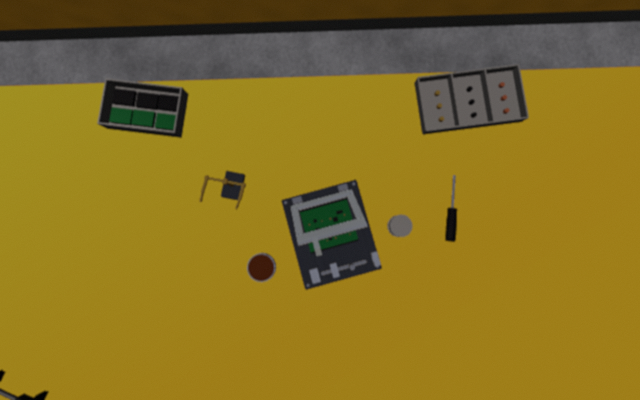

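```bash
cat > h.py <<'E'
import numpy as np,cv2
from bench import ctrl
from scipy.spatial.transform import Rotation as R
def cam(n):
    c=ctrl.calibration(n);f=200/np.tan(np.radians(c['fov_y'])/2)
    return np.array([[f,0,c['cx']],[0,f,c['cy']],[0,0,1]]),R.from_rotvec(c['rvec']).as_matrix(),np.array(c['tvec'])
def proj(n,P):
    K,r,t=cam(n);p=(np.atleast_2d(P)@r.T+t)@K.T;return p[:,:2]/p[:,2:]
def back(n,uv,z):
    K,r,t=cam(n);d=np.linalg.solve(K,[*uv,1])@r;o=-r.T@t;return o+d*(z-o[2])/d[2]
def crop(n,im,x0,y0,w,h,s,name):
    cv2.imwrite(name,cv2.resize(im[y0:y0+h,x0:x0+w,::-1],None,fx=s,fy=s,interpolation=cv2.INTER_CUBIC))
E
python3 - <<'E'
from h import *
ims={n:ctrl.get_image(n) for n in("scene","top")}
np.savez('im0.npz',**ims)
def br(i): return np.clip(i.astype(float)*1.8,0,255).astype(np.uint8)
crop('top',br(ims['top']),270,170,130,125,6,'pics/t1.png' )if 0 else crop('top',br(ims['top']),265,170,130,98+30,4.6,'pics/t1.png')
crop('scene',br(ims['scene']),225,115,150,130,4.6,'pics/s1.png')
for n in("scene","top"):
  for l in("fixture","clamp","bolt","keeper","eye","tin","spool","clips","driver"):
    try:
      r=ctrl.cut_out(n,l)
      for q in r[:2]:
        m=q['pixels'];ys,xs=np.nonzero(m);print(n,l,round(q['score'],2),q['rect'],m.sum(),xs.mean().round(1),ys.mean().round(1))
        np.save(f'm_{n}_{l}.npy',r[0]['pixels'])
    except Exception as e: print(n,l,e)
E
```

```text
scene fixture 0.75 [238.1, 122.6, 126.9, 125.1] 7807 301.7 186.8
scene clamp 0.91 [269.8, 122.8, 79.3, 102.3] 2307 309.0 172.6
scene bolt 0.66 [252.1, 151.8, 33.9, 28.8] 208 267.0 165.8
scene keeper 0.66 [238.8, 120.4, 124.9, 125.1] 7579 301.9 186.8
scene eye 0.58 [323.2, 127.0, 30.9, 23.1] 571 338.6 136.9
scene eye 0.54 [239.0, 125.9, 122.8, 121.3] 7555 302.0 186.9
scene tin 0.75 [254.7, 152.6, 31.4, 29.6] 208 267.0 165.6
scene tin 0.56 [321.2, 123.8, 34.4, 26.5] 586 338.1 136.3
scene spool 0.88 [225.8, 215.2, 27.0, 29.5] 673 239.9 227.5
scene spool 0.17 [177.8, 242.4, 30.1, 68.4] 551 189.5 268.1
scene clips 0.85 [389.4, 127.2, 51.0, 60.7] 739 412.8 166.7
scene clips 0.7 [256.2, 152.7, 31.4, 30.2] 227 267.8 165.8
scene driver 0.72 [177.6, 240.9, 30.7, 71.2] 562 189.5 268.1
top fixture 0.62 [280.9, 183.6, 98.1, 103.5] 7251 330.8 234.1
top clamp 0.65 [287.5, 190.4, 80.9, 66.5] 1578 326.1 220.4
top bolt 0.46 [324.0, 259.8, 46.6, 14.5] 183 345.2 266.7
top keeper 0.69 [281.5, 178.0, 98.9, 113.4] 7352 330.8 234.1
top eye 0.6 [289.2, 185.1, 81.3, 72.1] 1873 326.8 219.1
top tin 0.82 [247.0, 252.9, 26.4, 25.6] 651 260.7 266.8
top tin 0.39 [388.6, 216.2, 22.6, 18.5] 427 399.3 225.2
top spool 0.62 [386.5, 216.8, 25.0, 18.0] 460 399.3 225.2
top clips 0.77 [203.8, 173.8, 42.5, 33.3] 630 230.4 185.0
top driver 0.8 [445.4, 185.5, 13.3, 55.3] 375 451.0 221.8
```

```bash
ls pics
```

```text
s1.png
scene0.png
t1.png
top0.png
```

View pics/t1.png

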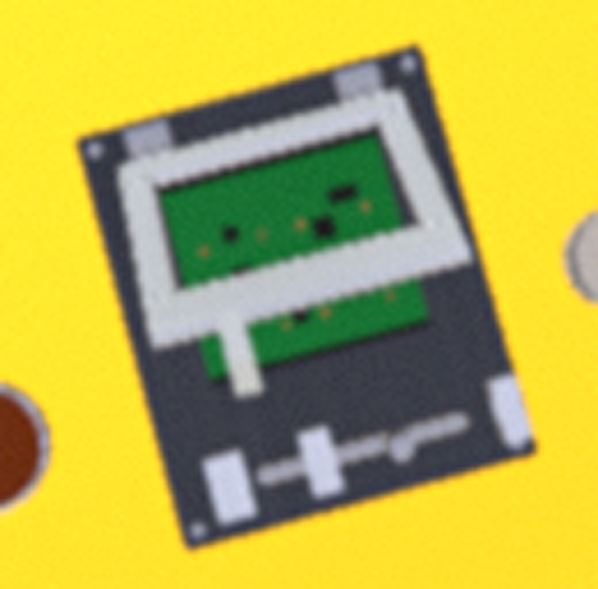

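View pics/s1.png

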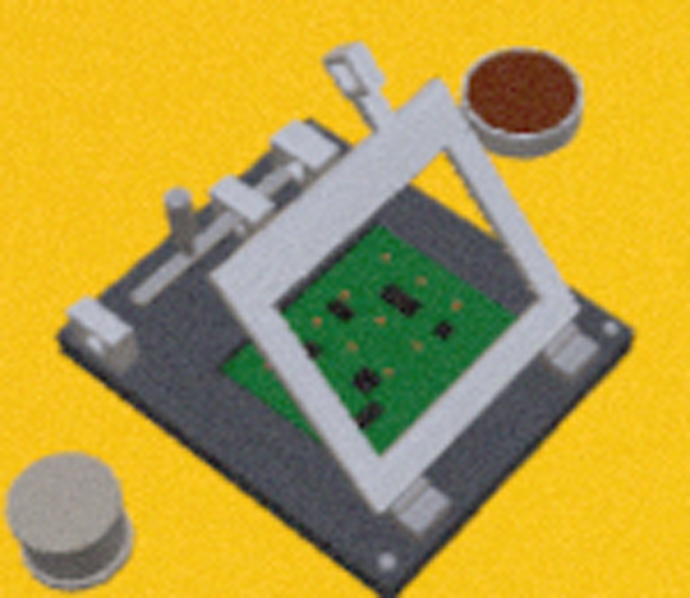

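```bash
cat > fit.py <<'E'
from h import *
from scipy.optimize import least_squares
def fx(p,L): # local mm->world
    c,s=np.cos(p[2]),np.sin(p[2]);L=np.atleast_2d(L)/1000.
    return np.c_[p[0]+c*L[:,0]-s*L[:,1],p[1]+s*L[:,0]+c*L[:,1],L[:,2]]
def cl(th,r,y,h): return [80-r*np.cos(th)+h*np.sin(th),y,30+r*np.sin(th)+h*np.cos(th)]
def kn(b): return [-100,-55+b*1000,86]
E
cat > fit0.py <<'E'
from fit import *
pts=[]
def T(u,v,f,w=1): pts.append(('top',(u+.5)/4.6-.5+265,(v+.5)/4.6-.5+170,f,w))
def S(u,v,f,w=1): pts.append(('scene',(u+.5)/4.6-.5+225,(v+.5)/4.6-.5+115,f,w))
C=lambda a:(lambda th,b:a)
for u,v,x,y in[(80,140,105,100),(418,47,105,-100),(535,455,-130,-100),(188,548,-130,100)]:T(u,v,C([x,y,20]))
for u,v,x,y in[(60,338,-130,-100),(312,120,-130,100),(632,335,105,100)]:S(u,v,C([x,y,20]))
T(153,346,lambda th,b:cl(th,150,80,-1));T(470,262,lambda th,b:cl(th,150,-80,-1))
S(440,80,lambda th,b:cl(th,150,80,7));S(212,275,lambda th,b:cl(th,150,-80,7))
S(575,300,lambda th,b:cl(th,0,80,7),.3);S(378,512,lambda th,b:cl(th,0,-80,7),.3)
S(180,193,lambda th,b:kn(b));T(402,452,lambda th,b:kn(b))
def res(q,full=False):
    o=[]
    for n,u,v,f,w in pts: o.append((proj(n,fx(q[:3],f(q[3],q[4]/10)))[0]-[u,v])*w)
    return np.array(o) if full else np.ravel(o)
p0=back('top',(331,234),.02)
r=least_squares(res,[p0[0],p0[1],.25,.9,.3],loss='soft_l1')
q=r.x;q[4]/=10;print(q.round(4));q2=q.copy();q2[4]*=10;print(res(q2,True).round(1).tolist())
np.save('q.npy',q)
for n in('tin','spool','clips','driver'):
    m=np.load(f'm_top_{n}.npy');ys,xs=np.nonzero(m);print(n,back('top',(xs.mean(),ys.mean()),.02).round(3))
for nm,L in[('grip',[-100,-55+q[4]*1000,72]),('gripback',[-100,-55,72]),('home',[-100,-5,72]),('press',cl(q[3],135,0,7)),('press0',cl(0,135,0,7)),('eye',cl(q[3],180,40,6))]:
    print(nm,fx(q,L).round(4), np.round(L,1))
ims=np.load('im0.npz')
for n,(x0,y0) in{'top':(265,170),'scene':(225,115)}.items():
    im=np.clip(ims[n].astype(float)*1.8,0,255).astype(np.uint8)
    im=cv2.resize(im[y0:y0+128,x0:x0+150,::-1],None,fx=4.6,fy=4.6,interpolation=cv2.INTER_CUBIC)
    th=q[3]
    def poly(Ls,col):
        p=((proj(n,fx(q,Ls))-[x0,y0]+.5)*4.6).astype(np.int32);cv2.polylines(im,[p],True,col,1)
    poly([[105,100,20],[105,-100,20],[-130,-100,20],[-130,100,20]],(0,0,255))
    poly([cl(th,150,80,7),cl(th,150,-80,7),cl(th,0,-80,7),cl(th,0,80,7)],(255,0,0))
    for a,b in((-96,-82),(8,24),(56,76)): poly([[-117,a,46],[-117,b,46],[-83,b,46],[-83,a,46]],(255,0,255))
    poly([[-100,-55+q[4]*1e3,52],kn(q[4])],(0,255,0));poly([[-100,22+q[4]*1e3,36],[-100,24,36]],(0,255,255))
    cv2.imwrite(f'pics/ov_{n}.png',im)
E
python3 fit0.py
```

```text
[ 0.5651 -0.0262  0.2354  0.8602  0.0305]
[[-1.2, -1.5], [0.9, -1.5], [0.7, -0.4], [-1.1, 0.3], [-2.4, -2.1], [-0.7, -1.9], [0.9, -1.5], [-0.0, 0.1], [0.9, -0.4], [0.2, -1.3], [-0.7, -0.1], [0.6, 1.0], [0.1, 0.7], [-0.8, -0.2], [-0.7, -1.4]]
tin [0.473 0.149 0.02 ]
spool [ 0.568 -0.203  0.02 ]
clips [0.682 0.225 0.02 ]
driver [ 0.573 -0.333  0.02 ]
grip [[ 0.4736 -0.0734  0.072 ]] [-100.   -24.5   72. ]
gripback [[ 0.4807 -0.103   0.072 ]] [-100  -55   72]
home [[ 0.469  -0.0544  0.072 ]] [-100   -5   72]
press [[ 0.5624 -0.0268  0.1369]] [ -2.8   0.  136.9]
press0 [[ 0.5116 -0.039   0.037 ]] [-55.   0.  37.]
eye [[0.5238 0.005  0.1703]] [-32.9  40.  170.3]
```

View pics/ov_top.png

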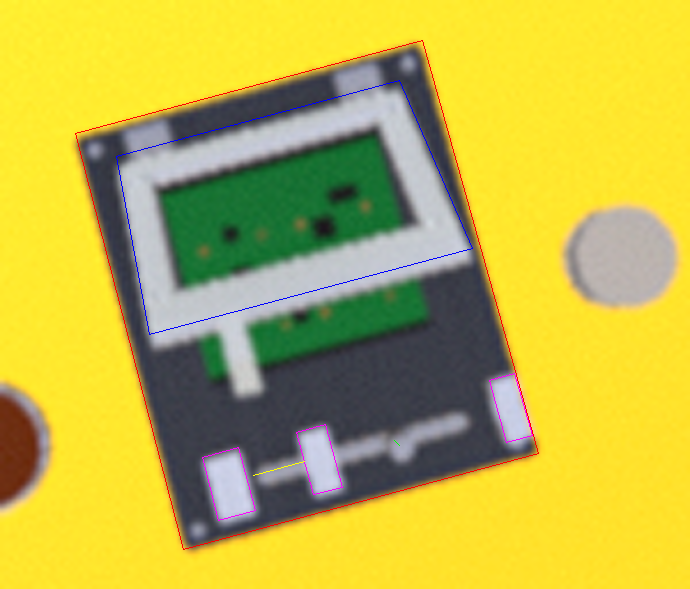

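View pics/ov_scene.png

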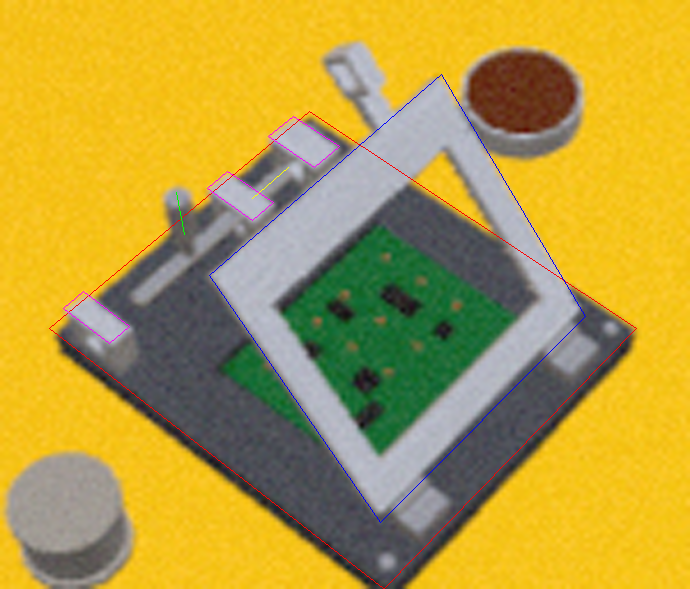

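```bash
cat > go.py <<'E'
from fit import *
import sys
# usage: go.py lx ly z(mm, local) tilt_deg flip
q=np.load('q.npy')
def Rt(tilt):
    ex=np.array([np.cos(q[2]),np.sin(q[2]),0]);ey=np.array([-ex[1],ex[0],0]);t=np.radians(tilt)
    z=np.sin(t)*ex-np.cos(t)*np.array([0,0,1]);y=-ey;x=np.cross(y,z);return np.c_[x,y,z]
def show():
    s=ctrl.get_state();print('t',round(s['time'],2),'pos',s['position'].round(4),'F',s['ft_force'].round(1),'w',round(s['grip_width'],3),'q',s['joint_positions'].round(2))
    c,sn=np.cos(q[2]),np.sin(q[2]);d=s['position']-[q[0],q[1],0];print('local mm',(np.array([c*d[0]+sn*d[1],-sn*d[0]+c*d[1],d[2]])*1000).round(1))
    return s
if __name__=='__main__':
    s=show();Rc=R.from_rotvec(s['tool_rot']).as_matrix()
    a=list(map(float,sys.argv[1:]))
    P=fx(q,a[:3])[0];Rd=Rt(a[3])
    print('target',P.round(4),'shift',(Rc.T@(P-s['position'])).round(4),'turn',R.from_matrix(Rc.T@Rd).as_rotvec().round(3))
    print('local axes in tool: x',(Rc.T@fx([0,0,q[2]],[1000,0,0])[0]).round(3),'y',(Rc.T@fx([0,0,q[2]],[0,1000,0])[0]).round(3),'z',Rc.T[:,2].round(3))
E
python3 go.py -103 -24 237 0; python3 go.py -103 -24 200 8
```

```text
t 1.1 pos [0.2703 0.5912 0.2366] F [-0.  -0.2  0.3] w 0.997 q [-1.13  0.32 -0.07  1.45  0.02  1.37 -0.06]
local mm [-142.7  669.1  236.6]
target [ 0.4706 -0.0736  0.237 ] shift [-4.585e-01 -5.213e-01 -5.000e-04] turn [ 0.    -0.     2.477]
local axes in tool: x [-0.787  0.616  0.   ] y [0.616 0.787 0.   ] z [-0.  0. -1.]
t 1.1 pos [0.2703 0.5912 0.2366] F [-0.  -0.2  0.3] w 0.997 q [-1.13  0.32 -0.07  1.45  0.02  1.37 -0.06]
local mm [-142.7  669.1  236.6]
target [ 0.4706 -0.0736  0.2   ] shift [-0.4585 -0.5213  0.0365] turn [-0.173  0.06   2.472]
local axes in tool: x [-0.787  0.616  0.   ] y [0.616 0.787 0.   ] z [-0.  0. -1.]
```

Call:
{"op": "step_arm", "data": {"plan": [[[0,0,0.18],[-0.037,-0.042,0],0],[[0,0,0.36],[-0.074,-0.084,0],0],[[0,0,0.54],[-0.111,-0.126,0],0],[[0,0,0.72],[-0.148,-0.168,0],0],[[0,0,0.9],[-0.185,-0.21,0],0],[[0,0,1.08],[-0.222,-0.252,0],0],[[0,0,1.26],[-0.259,-0.294,0],0],[[0,0,1.44],[-0.296,-0.336,0],0],[[0,0,1.62],[-0.333,-0.378,0],0],[[0,0,1.8],[-0.37,-0.42,0],0]], "squeeze": 10}}

```text
time: 2.35
position: [0.4325, 0.0536, 0.237]
tool_rot: [-2.824, -1.376, -0.003]
ft_force: [0.9, 0.6, -1.2]
grip_width: 0.998
```

```bash
python3 go.py -103 -24 180 8
```

```text
t 2.35 pos [0.4325 0.0536 0.237 ] F [ 0.9  0.6 -1.2] w 0.998 q [-0.63 -0.17  0.41  1.96  0.07  1.34 -0.91]
local mm [-110.3  108.5  237. ]
target [ 0.4706 -0.0736  0.18  ] shift [-0.0768  0.1083  0.0569] turn [-0.047  0.133  0.671]
local axes in tool: x [0.783 0.622 0.002] y [ 0.622 -0.783  0.001] z [ 0.002  0.    -1.   ]
```

Call:
{"op": "step_arm", "data": {"plan": [[[-0.01,0.02,0.13],[-0.015,0.022,0.01],100],[[-0.02,0.05,0.26],[-0.03,0.044,0.02],100],[[-0.03,0.08,0.4],[-0.046,0.065,0.03],100],[[-0.04,0.11,0.54],[-0.062,0.087,0.045],100],[[-0.047,0.133,0.671],[-0.0768,0.1083,0.057],100],[[-0.047,0.133,0.671],[-0.0768,0.1083,0.057],100],[[-0.047,0.133,0.671],[-0.0768,0.1083,0.057],100],[[-0.047,0.133,0.671],[-0.0768,0.1083,0.057],100],[[-0.047,0.133,0.671],[-0.0768,0.1083,0.057],100],[[-0.047,0.133,0.671],[-0.0768,0.1083,0.057],100]]}}

```text
time: 3.6
position: [0.471, -0.0712, 0.1797]
tool_rot: [-3.095, -0.376, -0.215]
ft_force: [0.3, 0.4, 0.1]
grip_width: 0.606
```

```bash
python3 go.py -103 -24 68 8; python3 - <<'E'
from h import *
for n,a in(('top',(265,170)),('scene',(225,90))):
    im=np.clip(ctrl.get_image(n).astype(float)*1.8,0,255).astype(np.uint8)
    crop(n,im,*a,150,128,4.6,f'pics/{n}2.png')
E
```

```text
t 3.6 pos [ 0.471  -0.0712  0.1797] F [0.3 0.4 0.1] w 0.606 q [-0.46 -0.15  0.55  2.06  0.04  1.08 -1.25]
local mm [-102.   -21.8  179.7]
target [ 0.4706 -0.0736  0.068 ] shift [-0.0165  0.0021  0.1105] turn [-0.     0.001  0.006]
local axes in tool: x [0.99  0.006 0.138] y [ 0.006 -1.     0.   ] z [ 0.138  0.    -0.99 ]
```

View pics/scene2.png

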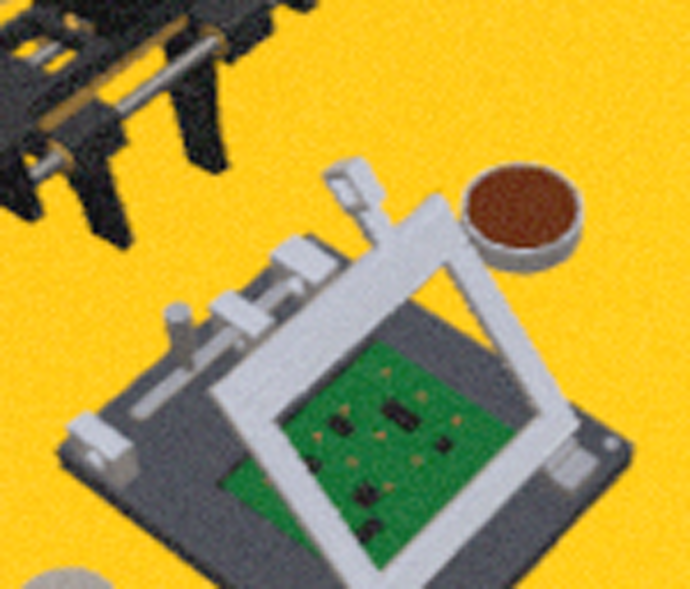

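View pics/top2.png

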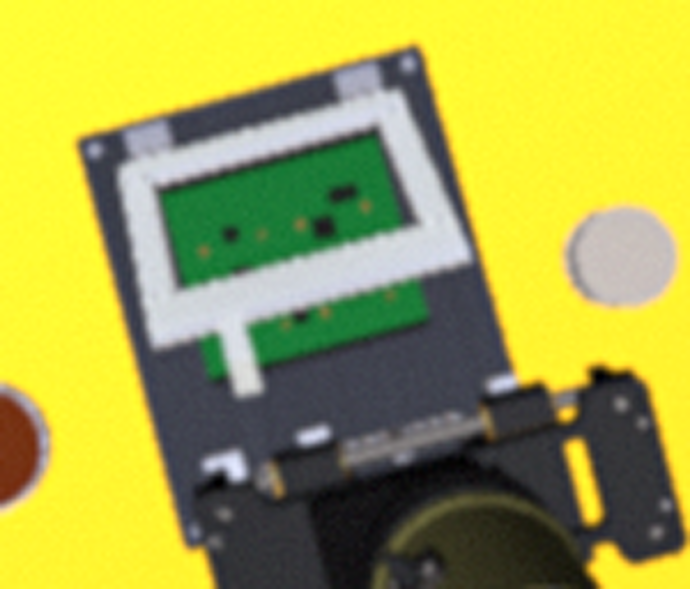

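```bash
python3 - <<'E'
from go import *
s=show();Rc=R.from_rotvec(s['tool_rot']).as_matrix()
for n,a in(('scene',(225,90)),('top',(265,170))):
  for w in(-.026,.026,-.041,.041):
   for x in(-.0095,.0095):
    P=s['position']+Rc@[x,w,.014];print(n,w,x,((proj(n,P)[0]-a+.5)*4.6).round(0))
E
```

```text
t 3.7 pos [ 0.4709 -0.0714  0.1796] F [ 0.  -0.1  0.1] w 0.607 q [-0.46 -0.15  0.55  2.06  0.04  1.08 -1.25]
local mm [-102.1  -22.   179.6]
scene -0.026 -0.0095 [184. 158.]
scene -0.026 0.0095 [212. 173.]
scene 0.026 -0.0095 [105. 220.]
scene 0.026 0.0095 [133. 236.]
scene -0.041 -0.0095 [206. 141.]
scene -0.041 0.0095 [234. 155.]
scene 0.041 -0.0095 [ 82. 238.]
scene 0.041 0.0095 [109. 254.]
top -0.026 -0.0095 [359. 497.]
top -0.026 0.0095 [348. 457.]
top 0.026 -0.0095 [467. 467.]
top 0.026 0.0095 [456. 428.]
top -0.041 -0.0095 [328. 505.]
top -0.041 0.0095 [317. 466.]
top 0.041 -0.0095 [498. 458.]
top 0.041 0.0095 [487. 419.]
```

Call:
{"op": "step_arm", "data": {"plan": [[[0,0,0],[-0.003,0.0005,0.02],100],[[0,0,0],[-0.006,0.001,0.04],100],[[0,0,0],[-0.009,0.0015,0.06],100],[[0,0,0],[-0.012,0.002,0.08],100],[[0,0,0],[-0.0145,0.002,0.097],100],[[0,0,0],[-0.0165,0.002,0.1105],100],[[0,0,0],[-0.0165,0.002,0.1105],100],[[0,0,0],[-0.0165,0.002,0.1105],100],[[0,0,0],[-0.0165,0.002,0.1105],100],[[0,0,0],[-0.0165,0.002,0.1105],100]]}}

```text
time: 4.95
position: [0.4707, -0.0739, 0.0684]
tool_rot: [-3.095, -0.375, -0.216]
ft_force: [-0.3, 0.1, -0.6]
grip_width: 0.611
```

```bash
python3 go.py -103 -24 68 8; python3 - <<'E'
from h import *
for n,a in(('top',(265,170)),('scene',(225,90))):
    im=np.clip(ctrl.get_image(n).astype(float)*1.8,0,255).astype(np.uint8)
    crop(n,im,*a,150,128,4.6,f'pics/{n}3.png')
E
```

```text
t 4.95 pos [ 0.4707 -0.0739  0.0684] F [-0.3  0.1 -0.6] w 0.611 q [-0.45  0.01  0.6   2.18 -0.08  0.82 -1.13]
local mm [-102.9  -24.3   68.4]
target [ 0.4706 -0.0736  0.068 ] shift [-0.0001 -0.0003  0.0003] turn [-0.     0.     0.005]
local axes in tool: x [0.99  0.005 0.139] y [ 0.005 -1.     0.   ] z [ 0.139  0.    -0.99 ]
```

View pics/scene3.png

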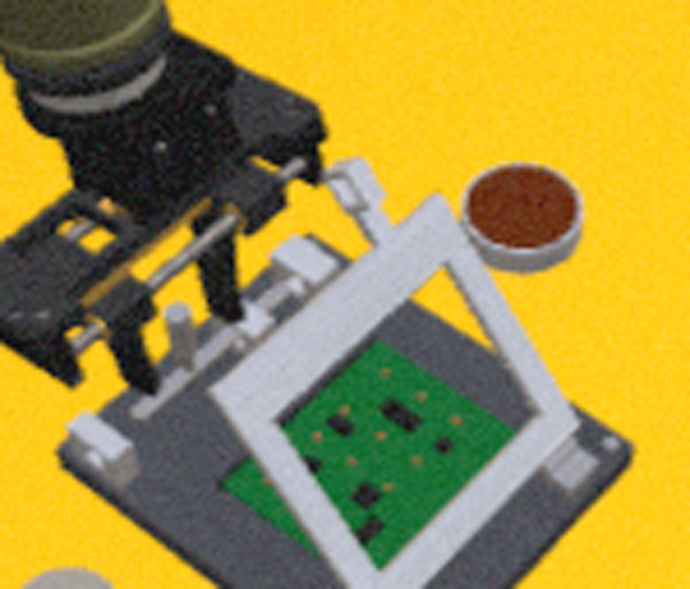

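Call:
{"op": "step_arm", "data": {"plan": [[[0,0,0],[0,0,0],255],[[0,0,0],[0,0,0],255],[[0,0,0],[0,0,0],255],[[0,0,0],[0,0,0],255],[[0,0,0],[0,0,0],255],[[0,0,0],[0,0,0],255],[[0,0,0],[0,0,0],255],[[0,0,0],[0,0,0],255],[[0,0,0],[0,0,0],255],[[0,0,0],[0,0,0],255]], "squeeze": 10}}

```text
time: 6.3
position: [0.4704, -0.0741, 0.0678]
tool_rot: [-3.096, -0.374, -0.215]
ft_force: [1.0, -1.6, -0.8]
grip_width: 0.156
```

```bash
python3 go.py -103 -24 68 8
```

```text
t 6.3 pos [ 0.4704 -0.0741  0.0678] F [ 1.  -1.6 -0.8] w 0.156 q [-0.45  0.01  0.6   2.18 -0.08  0.82 -1.13]
local mm [-103.3  -24.5   67.8]
target [ 0.4706 -0.0736  0.068 ] shift [ 0.0003 -0.0005 -0.0001] turn [-0.     0.001  0.005]
local axes in tool: x [0.99  0.005 0.138] y [ 0.005 -1.     0.   ] z [ 0.138  0.001 -0.99 ]
```

Call:
{"op": "step_arm", "data": {"plan": [[[0,0,0],[0,0.004,0],255],[[0,0,0],[0,0.008,0],255],[[0,0,0],[0,0.012,0],255],[[0,0,0],[0,0.016,0],255],[[0,0,0],[0,0.02,0],255],[[0,0,0],[0,0.024,0],255],[[0,0,0],[0,0.026,0],255],[[0,0,0],[0,0.026,0],255],[[0,0,0],[0,0.026,0],255],[[0,0,0],[0,0.026,0],255]]}}

```text
time: 7.55
position: [0.4767, -0.0996, 0.0679]
tool_rot: [-3.096, -0.374, -0.215]
ft_force: [2.3, -0.1, -2.6]
grip_width: 0.158
```

```bash
python3 go.py -103 -24 68 8; python3 - <<'E'
from h import *
for n,a in(('top',(265,170)),('scene',(225,90))):
    im=np.clip(ctrl.get_image(n).astype(float)*1.8,0,255).astype(np.uint8)
    crop(n,im,*a,150,128,4.6,f'pics/{n}4.png')
E
```

```text
t 7.55 pos [ 0.4767 -0.0996  0.0679] F [ 2.3 -0.1 -2.6] w 0.158 q [-0.42  0.04  0.63  2.16 -0.11  0.83 -1.05]
local mm [-103.1  -50.7   67.9]
target [ 0.4706 -0.0736  0.068 ] shift [ 0.0003 -0.0267 -0.0001] turn [0.001 0.001 0.005]
local axes in tool: x [0.99  0.005 0.138] y [ 0.005 -1.    -0.001] z [ 0.138  0.001 -0.99 ]
```

View pics/scene4.png

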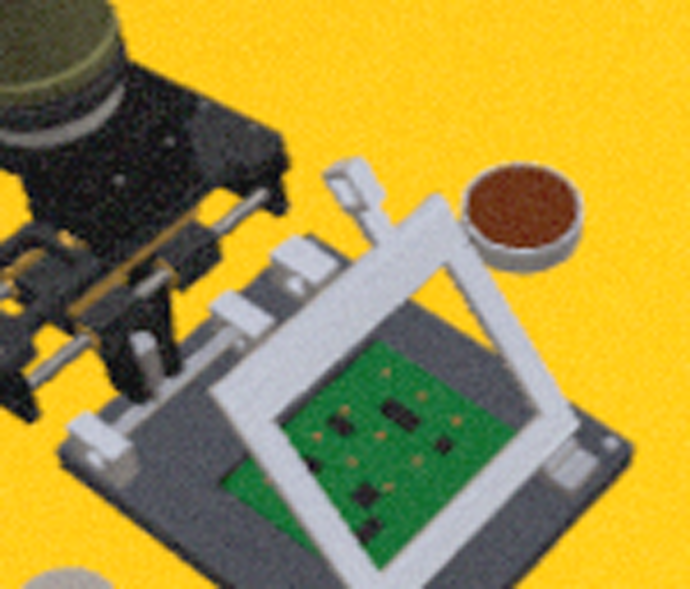

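Call:
{"op": "step_arm", "data": {"plan": [[[0,0,0],[0,0,0],110],[[0,0,0],[0,0,0],110],[[0,0,0],[0,0,0],110],[[0,0,0],[0,0,0],110],[[0,0,0],[0.002,0,-0.015],110],[[0,0,0],[0.006,0,-0.045],110],[[0,0,0],[0.012,0,-0.085],110],[[0,0,0],[0.018,0,-0.13],110],[[0,0,0],[0.0225,0,-0.16],110],[[0,0,0],[0.0225,0,-0.16],255]]}}

```text
time: 8.9
position: [0.4785, -0.0995, 0.2333]
tool_rot: [-3.095, -0.374, -0.225]
ft_force: [-0.2, 0.6, 0.1]
grip_width: 0.519
```

```bash
python3 go.py 0 0 220 0; python3 - <<'E'
from h import *
for n,a in(('top',(265,170)),('scene',(225,90))):
    im=np.clip(ctrl.get_image(n).astype(float)*1.8,0,255).astype(np.uint8)
    crop(n,im,*a,150,128,4.6,f'pics/{n}5.png')
E
```

```text
t 8.9 pos [ 0.4785 -0.0995  0.2333] F [-0.2  0.6  0.1] w 0.519 q [-0.44 -0.17  0.58  1.96  0.04  1.19 -1.21]
local mm [-101.3  -51.1  233.3]
target [ 0.5651 -0.0262  0.22  ] shift [ 0.0986 -0.0506  0.0278] turn [ 0.001 -0.145  0.005]
local axes in tool: x [0.989 0.005 0.145] y [ 0.005 -1.    -0.001] z [ 0.145  0.002 -0.989]
```

View pics/scene5.png

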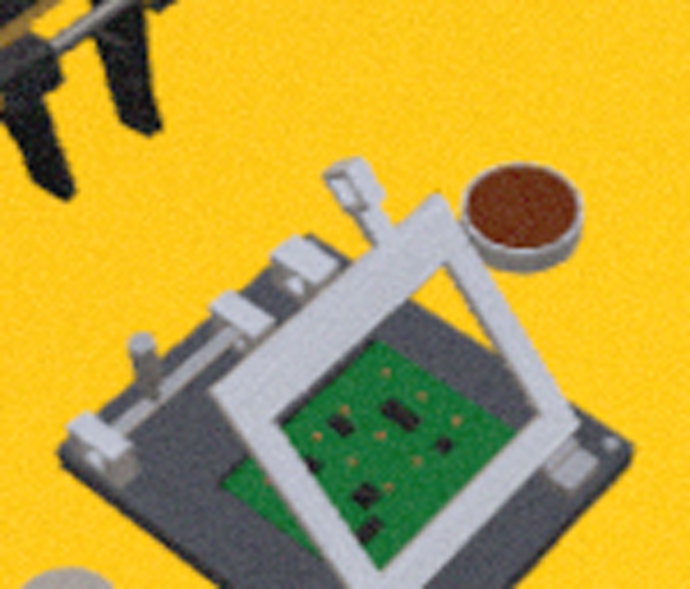

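Call:
{"op": "step_arm", "data": {"plan": [[[0,-0.03,0],[0.02,-0.01,0.004],255],[[0,-0.06,0],[0.04,-0.02,0.008],255],[[0,-0.09,0],[0.06,-0.03,0.014],255],[[0,-0.12,0],[0.08,-0.04,0.02],255],[[0,-0.145,0.005],[0.0986,-0.05,0.028],255],[[0,-0.145,0.005],[0.0986,-0.05,0.028],255],[[0,-0.145,0.005],[0.0986,-0.05,0.028],255],[[0,-0.145,0.005],[0.0986,-0.05,0.028],255],[[0,-0.145,0.005],[0.0986,-0.05,0.028],255],[[0,-0.145,0.005],[0.0986,-0.05,0.028],255]]}}

```text
time: 10.25
position: [0.5632, -0.0266, 0.2156]
tool_rot: [3.119, 0.369, -0.009]
ft_force: [-0.4, 0.6, 0.0]
grip_width: 0.002
```

```bash
python3 go.py 0 0 170 0; python3 - <<'E'
from h import *
for n,a in(('top',(265,170)),('scene',(225,90))):
    im=np.clip(ctrl.get_image(n).astype(float)*1.8,0,255).astype(np.uint8)
    crop(n,im,*a,150,128,4.6,f'pics/{n}6.png')
E
python3 - <<'E'
import numpy as np
for th in np.arange(.86,-.01,-.0956):
    r,h=138,7;print(round(th,2),round(80-r*np.cos(th)+h*np.sin(th),1),round(30+r*np.sin(th)+h*np.cos(th)+14,1))
E
```

```text
t 10.25 pos [ 0.5632 -0.0266  0.2156] F [-0.4  0.6  0. ] w 0.002 q [-0.5   0.16  0.55  1.71 -0.09  1.3  -1.26]
local mm [-1.900e+00  1.000e-01  2.156e+02]
target [ 0.5651 -0.0262  0.17  ] shift [0.0022 0.0001 0.0456] turn [-0.     0.006 -0.   ]
local axes in tool: x [ 1.    -0.    -0.006] y [-0. -1.  0.] z [-0.006 -0.    -1.   ]
0.86 -4.7 153.1
0.76 -14.8 144.6
0.67 -23.9 135.1
0.57 -32.1 124.7
0.48 -39.3 113.6
0.38 -45.4 101.9
0.29 -50.4 89.7
0.19 -54.2 77.0
0.1 -56.7 64.1
-0.0 -58.0 50.9
```

View pics/scene6.png

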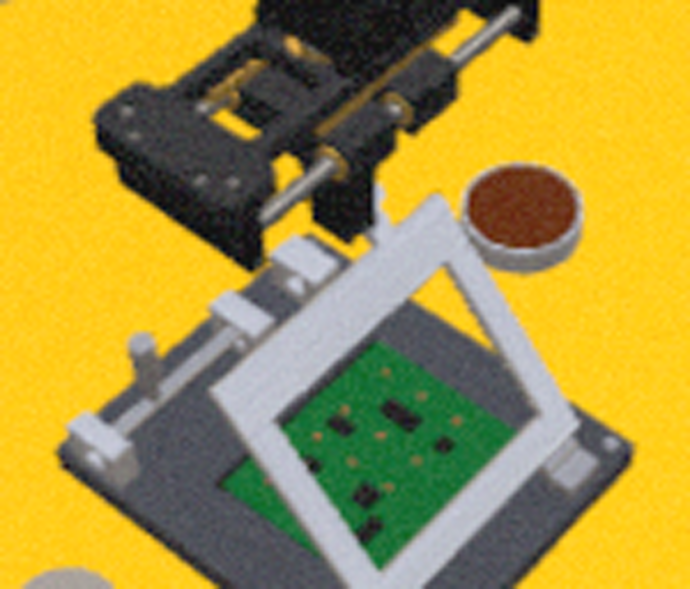

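Call:
{"op": "step_arm", "data": {"plan": [[[0,0,0],[0,0,0.03],255],[[0,0,0],[-0.002,0,0.056],255],[[0,0,0],[-0.008,0,0.067],255],[[0,0,0],[-0.017,0,0.076],255],[[0,0,0],[-0.026,0,0.086],255],[[0,0,0],[-0.034,0,0.097],255],[[0,0,0],[-0.04,0,0.108],255],[[0,0,0],[-0.046,0,0.12],255],[[0,0,0],[-0.05,0,0.132],255],[[0,0,0],[-0.053,0,0.144],255]]}}

```text
time: 11.6
position: [0.5106, -0.039, 0.0708]
tool_rot: [3.119, 0.369, -0.01]
ft_force: [1.8, -0.5, 1.5]
grip_width: 0.003
```

```bash
python3 go.py -56 0 51 0; python3 - <<'E'
from h import *
for n,a in(('top',(265,170)),('scene',(225,90))):
    im=np.clip(ctrl.get_image(n).astype(float)*1.8,0,255).astype(np.uint8)
    crop(n,im,*a,150,128,4.6,f'pics/{n}7.png')
E
```

```text
t 11.6 pos [ 0.5106 -0.039   0.0708] F [ 1.8 -0.5  1.5] w 0.003 q [-0.47  0.2   0.55  1.99 -0.12  0.99 -1.21]
local mm [-56.    0.2  70.8]
target [ 0.5107 -0.0393  0.051 ] shift [0.0001 0.0002 0.0198] turn [0.    0.007 0.   ]
local axes in tool: x [ 1.     0.    -0.007] y [ 0. -1. -0.] z [-0.007  0.    -1.   ]
```

View pics/scene7.png

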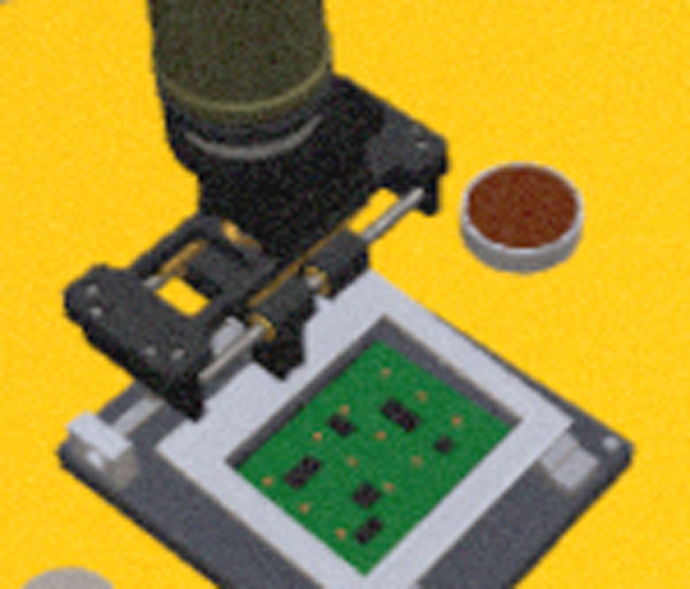

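Call:
{"op": "step_arm", "data": {"plan": [[[0,0,0],[0,0,0.004],255],[[0,0,0],[0,0,0.008],255],[[0,0,0],[0,0,0.012],255],[[0,0,0],[0,0,0.015],255],[[0,0,0],[0,0,0.017],255],[[0,0,0],[0,0,0.019],255],[[0,0,0],[0,0,0.02],255],[[0,0,0],[0,0,0.02],255],[[0,0,0],[0,0,0.02],255],[[0,0,0],[0,0,0.02],255]]}}

```text
time: 12.95
position: [0.511, -0.0388, 0.0517]
tool_rot: [3.119, 0.369, -0.01]
ft_force: [-0.2, -0.1, -0.4]
grip_width: 0.008
```

```bash
python3 go.py -56 0 51 0
```

```text
t 12.95 pos [ 0.511  -0.0388  0.0517] F [-0.2 -0.1 -0.4] w 0.008 q [-0.47  0.23  0.54  2.   -0.14  0.95 -1.19]
local mm [-55.6   0.4  51.7]
target [ 0.5107 -0.0393  0.051 ] shift [-0.0004  0.0004  0.0007] turn [0.    0.006 0.   ]
local axes in tool: x [ 1.     0.    -0.006] y [ 0. -1. -0.] z [-0.006  0.    -1.   ]
```

Call:
{"op": "step_arm", "data": {"plan": [[[0,0,0],[0,0,0.0005],255],[[0,0,0],[0,0,0.001],255],[[0,0,0],[0,0,0.0015],255],[[0,0,0],[0,0,0.002],255],[[0,0,0],[0,0,0.002],255],[[0,0,0],[0,0,0.002],255],[[0,0,0],[0,0,0.002],255],[[0,0,0],[0,0,0.002],255],[[0,0,0],[0,0,0.002],255],[[0,0,0],[0,0,0.002],255]]}}

```text
time: 14.2
position: [0.5111, -0.0389, 0.0512]
tool_rot: [-3.12, -0.369, 0.01]
ft_force: [-5.4, 0.6, 13.2]
grip_width: 0.009
```

```bash
python3 go.py -56 0 51 0
```

```text
t 14.2 pos [ 0.5111 -0.0389  0.0512] F [-5.4  0.6 13.2] w 0.009 q [-0.47  0.23  0.54  2.   -0.14  0.95 -1.19]
local mm [-55.5   0.3  51.2]
target [ 0.5107 -0.0393  0.051 ] shift [-0.0005  0.0003  0.0002] turn [-0.001  0.006  0.   ]
local axes in tool: x [ 1.     0.    -0.006] y [ 0.    -1.     0.001] z [-0.006 -0.001 -1.   ]
```

Call:
{"op": "step_arm", "data": {"plan": [[[0,0,0],[0,0,-0.01],255],[[0,0,0],[0,0,-0.04],255],[[0,0,0],[0,0,-0.08],255],[[0,0,0],[-0.015,0.015,-0.1],255],[[0,0,0],[-0.03,0.035,-0.1],110],[[0,0,0],[-0.046,0.051,-0.1],110],[[0,0,0],[-0.046,0.051,-0.1],110],[[0,0,0],[-0.046,0.051,-0.1],110],[[0,0,0],[-0.046,0.051,-0.1],110],[[0,0,0],[-0.046,0.051,-0.1],110]]}}

```text
time: 15.45
position: [0.4788, -0.0985, 0.1498]
tool_rot: [3.119, 0.371, -0.011]
ft_force: [0.5, 0.5, 0.0]
grip_width: 0.542
```

```bash
python3 go.py -102 -51 68 0; python3 - <<'E'
from h import *
for n,a in(('top',(265,170)),('scene',(225,90))):
    im=np.clip(ctrl.get_image(n).astype(float)*1.8,0,255).astype(np.uint8)
    crop(n,im,*a,150,128,4.6,f'pics/{n}8.png')
E
```

```text
t 15.45 pos [ 0.4788 -0.0985  0.1498] F [0.5 0.5 0. ] w 0.542 q [-0.44  0.04  0.61  1.97 -0.02  1.15 -1.16]
local mm [-100.8  -50.2  149.8]
target [ 0.4778 -0.0996  0.068 ] shift [-0.0007  0.0008  0.0818] turn [0.    0.007 0.001]
local axes in tool: x [ 1.     0.001 -0.007] y [ 0.001 -1.    -0.   ] z [-0.007  0.    -1.   ]
```

View pics/scene8.png

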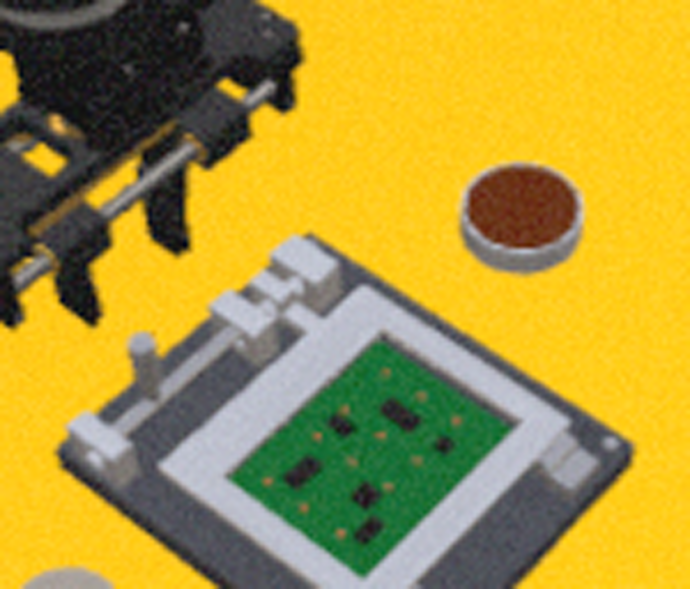

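View pics/top8.png

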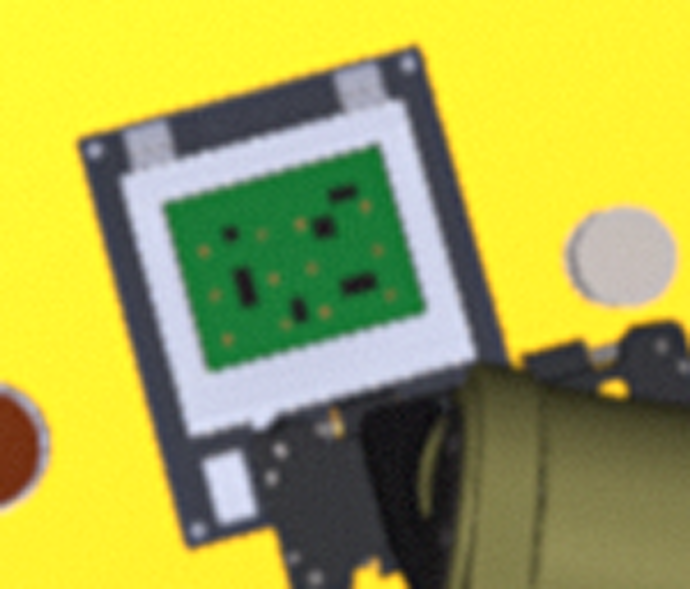

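Frame is flat shut; the eye stands in the gap at about (280,290) in the crop and the knob at (143,345) is still back. Descending onto the knob.

Call:
{"op": "step_arm", "data": {"plan": [[[0,0,0],[-0.001,0.001,0.02],110],[[0,0,0],[-0.001,0.001,0.04],110],[[0,0,0],[-0.001,0.001,0.06],110],[[0,0,0],[-0.001,0.001,0.075],110],[[0,0,0],[-0.001,0.001,0.082],110],[[0,0,0],[-0.001,0.001,0.082],110],[[0,0,0],[-0.001,0.001,0.082],255],[[0,0,0],[-0.001,0.001,0.082],255],[[0,0,0],[-0.001,0.001,0.082],255],[[0,0,0],[-0.001,0.001,0.082],255]], "squeeze": 12}}

```text
time: 16.8
position: [0.4775, -0.1004, 0.0681]
tool_rot: [3.119, 0.369, -0.009]
ft_force: [-1.0, 0.4, -0.2]
grip_width: 0.199
```

```bash
python3 go.py -102 -5 68 0
```

```text
t 16.8 pos [ 0.4775 -0.1004  0.0681] F [-1.   0.4 -0.2] w 0.199 q [-0.42  0.15  0.61  2.05 -0.1   0.98 -1.09]
local mm [-102.5  -51.7   68.1]
target [ 0.4671 -0.0548  0.068 ] shift [ 0.0005 -0.0467  0.0001] turn [0.    0.006 0.   ]
local axes in tool: x [ 1.     0.    -0.006] y [ 0. -1. -0.] z [-0.006  0.    -1.   ]
```

Call:
{"op": "step_arm", "data": {"plan": [[[0,0,0],[0,0,0],255],[[0,0,0],[0,0,0],255],[[0,0,0],[0,-0.005,0],255],[[0,0,0],[0,-0.01,0],255],[[0,0,0],[0,-0.015,0],255],[[0,0,0],[0,-0.02,0],255],[[0,0,0],[0,-0.025,0],255],[[0,0,0],[0,-0.03,0],255],[[0,0,0],[0,-0.03,0],255],[[0,0,0],[0,-0.03,0],255]]}}

```text
time: 18.05
position: [0.4701, -0.0703, 0.068]
tool_rot: [-3.119, -0.37, 0.011]
ft_force: [-2.0, 0.4, 5.5]
grip_width: 0.164
```

```bash
python3 go.py -102 -5 68 0; python3 - <<'E'
from h import *
for n,a in(('top',(265,170)),('scene',(225,90))):
    im=np.clip(ctrl.get_image(n).astype(float)*1.8,0,255).astype(np.uint8)
    crop(n,im,*a,150,128,4.6,f'pics/{n}9.png')
E
```

```text
t 18.05 pos [ 0.4701 -0.0703  0.068 ] F [-2.   0.4  5.5] w 0.164 q [-0.46  0.12  0.59  2.08 -0.08  0.97 -1.17]
local mm [-102.7  -20.7   68. ]
target [ 0.4671 -0.0548  0.068 ] shift [ 0.0007 -0.0157  0.    ] turn [-0.001  0.007  0.001]
local axes in tool: x [ 1.     0.001 -0.007] y [ 0.001 -1.     0.001] z [-0.007 -0.001 -1.   ]
```

View pics/scene9.png

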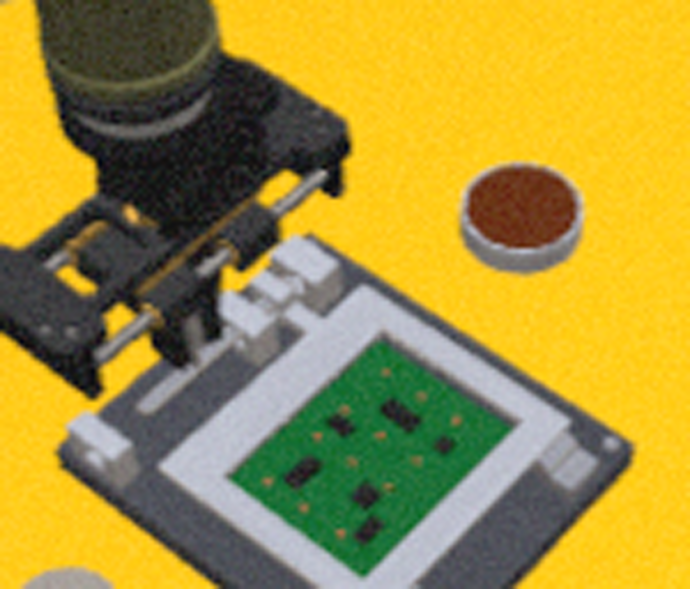

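Call:
{"op": "step_arm", "data": {"plan": [[[0,0,0],[0,-0.003,0],255],[[0,0,0],[0,-0.006,0],255],[[0,0,0],[0,-0.009,0],255],[[0,0,0],[0,-0.011,0],255],[[0,0,0],[0,-0.013,0],255],[[0,0,0],[0,-0.014,0],255],[[0,0,0],[0,-0.015,0],255],[[0,0,0],[0,-0.015,0],255],[[0,0,0],[0,-0.015,0],255],[[0,0,0],[0,-0.015,0],255]]}}

```text
time: 19.4
position: [0.4666, -0.0566, 0.068]
tool_rot: [3.119, 0.369, -0.011]
ft_force: [-1.7, -2.4, 5.0]
grip_width: 0.153
```

```bash
python3 go.py -102 -5 68 0
```

```text
t 19.4 pos [ 0.4666 -0.0566  0.068 ] F [-1.7 -2.4  5. ] w 0.153 q [-0.48  0.11  0.58  2.09 -0.07  0.97 -1.21]
local mm [-102.8   -6.6   68. ]
target [ 0.4671 -0.0548  0.068 ] shift [ 0.0008 -0.0016  0.    ] turn [0.    0.007 0.   ]
local axes in tool: x [ 1.     0.    -0.007] y [ 0. -1. -0.] z [-0.007  0.    -1.   ]
```

Call:
{"op": "step_arm", "data": {"plan": [[[0,0,0],[0,-0.0005,0],255],[[0,0,0],[0,-0.001,0],255],[[0,0,0],[0,-0.0015,0],255],[[0,0,0],[0,-0.002,0],255],[[0,0,0],[0,-0.0025,0],255],[[0,0,0],[0,-0.003,0],255],[[0,0,0],[0,-0.003,0],255],[[0,0,0],[0,-0.003,0],255],[[0,0,0],[0,-0.003,0],255],[[0,0,0],[0,-0.003,0],255]]}}

```text
time: 20.65
position: [0.4661, -0.0545, 0.068]
tool_rot: [3.118, 0.369, -0.01]
ft_force: [-0.9, -5.3, 5.6]
grip_width: 0.153
```

```bash
python3 go.py -102 -5 68 0
```

```text
t 20.65 pos [ 0.4661 -0.0545  0.068 ] F [-0.9 -5.3  5.6] w 0.153 q [-0.49  0.11  0.57  2.09 -0.07  0.97 -1.21]
local mm [-102.8   -4.4   68. ]
target [ 0.4671 -0.0548  0.068 ] shift [0.0008 0.0006 0.    ] turn [ 0.001  0.007 -0.   ]
local axes in tool: x [ 1.    -0.    -0.007] y [-0.    -1.    -0.001] z [-0.007  0.001 -1.   ]
```

Call:
{"op": "step_arm", "data": {"plan": [[[0,0,0],[0,-0.0005,0],255],[[0,0,0],[0,-0.001,0],255],[[0,0,0],[0,-0.0015,0],255],[[0,0,0],[0,-0.002,0],255],[[0,0,0],[0,-0.0025,0],255],[[0,0,0],[0,-0.003,0],255],[[0,0,0],[0,-0.003,0],255],[[0,0,0],[0,-0.003,0],255],[[0,0,0],[0,-0.003,0],255],[[0,0,0],[0,-0.003,0],255]]}}

```text
time: 21.9
position: [0.4661, -0.0543, 0.068]
tool_rot: [3.115, 0.366, -0.008]
ft_force: [0.6, -10.9, 2.5]
grip_width: 0.158
```

```bash
python3 go.py -102 -5 68 0
```

```text
t 21.9 pos [ 0.4661 -0.0543  0.068 ] F [  0.6 -10.9   2.5] w 0.158 q [-0.49  0.1   0.57  2.09 -0.06  0.97 -1.22]
local mm [-102.9   -4.3   68. ]
target [ 0.4671 -0.0548  0.068 ] shift [0.0009 0.0007 0.    ] turn [ 0.005  0.006 -0.001]
local axes in tool: x [ 1.    -0.001 -0.006] y [-0.001 -1.    -0.005] z [-0.006  0.005 -1.   ]
```

Call:
{"op": "step_arm", "data": {"plan": [[[0,0,0],[0,0.0015,0],255],[[0,0,0],[0,0.003,0],255],[[0,0,0],[0,0.003,0],110],[[0,0,0],[0,0.003,0],110],[[0,0,0],[0,0.003,0],110],[[0,0,0],[0,0.003,0],110],[[0,0,0],[0,0.003,-0.02],110],[[0,0,0],[0,0.003,-0.06],110],[[0,0,0],[-0.01,0.003,-0.11],110],[[0,0,0],[-0.01,0.003,-0.16],110]]}}

```text
time: 23.15
position: [0.4567, -0.0559, 0.2294]
tool_rot: [3.12, 0.369, -0.01]
ft_force: [1.0, 0.3, 0.4]
grip_width: 0.571
```

```bash
python3 go.py -102 -5 68 0; python3 - <<'E'
from h import *
for n,a in(('top',(265,170)),('scene',(225,90))):
    im=np.clip(ctrl.get_image(n).astype(float)*1.8,0,255).astype(np.uint8)
    crop(n,im,*a,150,128,4.6,f'pics/{n}10.png')
E
```

```text
t 23.15 pos [ 0.4567 -0.0559  0.2294] F [1.  0.3 0.4] w 0.571 q [-0.52 -0.11  0.55  1.92  0.06  1.32 -1.33]
local mm [-112.4   -3.6  229.4]
target [ 0.4671 -0.0548  0.068 ] shift [0.0114 0.0014 0.1613] turn [-0.     0.007 -0.   ]
local axes in tool: x [ 1.    -0.    -0.007] y [-0. -1.  0.] z [-0.007 -0.    -1.   ]
```

View pics/scene10.png

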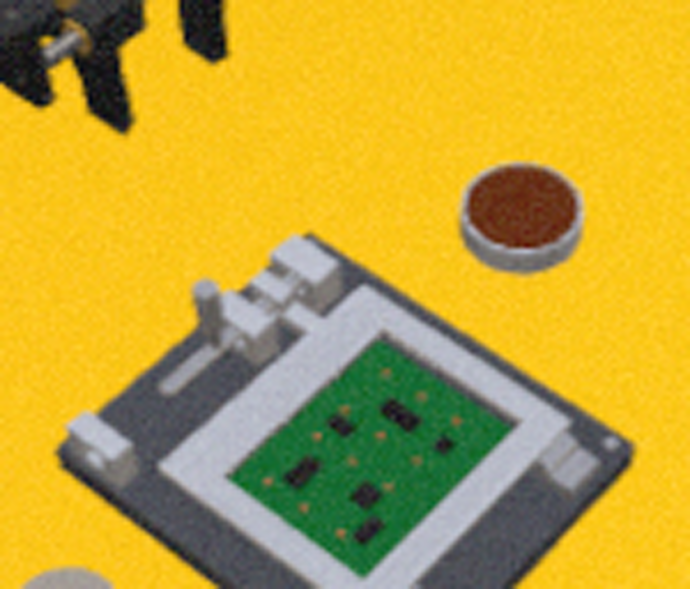

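```bash
python3 - <<'E'
from go import *
for b in(0,.004,.0305,.045,.048,.05): print(b,((proj('scene',fx(q,kn(b)))[0]-(225,90)+.5)*4.6).round(0))
for th in(0,.02,.05): print(th,[((proj('scene',fx(q,cl(th,150,y,7)))[0]-(225,90)+.5)*4.6).round(0).tolist() for y in(-80,80)], [((proj('scene',fx(q,cl(th,0,y,7)))[0]-(225,90)+.5)*4.6).round(0).tolist() for y in(-80,80)])
im=np.clip(ctrl.get_image('scene').astype(float)*1.8,0,255).astype(np.uint8)
crop('scene',im,255,130,55,45,12,'pics/z.png')
crop('scene',im,150,90,300,240,2.5,'pics/z2.png')
for l in('tin','spool','clips','driver'):
    m=np.load(f'm_scene_{l}.npy') 
    for n in('scene','top'):
        if n=='top': ctrl.get_image('top')
        m=np.load(f'm_{n}_{l}.npy')
        for r in ctrl.cut_out(n,l)[:1]: print(l,n,round(r['score'],2),np.argwhere(r['pixels']).mean(0).round(1),np.argwhere(m).mean(0).round(1))
E
```

```text
0 [133. 344.]
0.004 [139. 339.]
0.0305 [177. 308.]
0.045 [197. 291.]
0.048 [201. 287.]
0.05 [204. 285.]
0 [[153.0, 463.0], [362.0, 280.0]] [[372.0, 629.0], [578.0, 423.0]]
0.02 [[152.0, 459.0], [362.0, 276.0]] [[373.0, 629.0], [578.0, 423.0]]
0.05 [[152.0, 455.0], [363.0, 271.0]] [[373.0, 630.0], [578.0, 424.0]]
tin scene 0.72 [136.8 338.3] [165.6 267. ]
tin top 0.71 [267.1 260.8] [266.8 260.7]
spool scene 0.68 [227.7 240.2] [227.5 239.9]
spool top 0.75 [225.4 399.5] [225.2 399.3]
clips scene 0.85 [165.6 413.8] [166.7 412.8]
clips top 0.8 [185.3 228.3] [185.  230.4]
driver scene 0.73 [266.4 188.9] [268.1 189.5]
driver top 0.78 [222.3 450.9] [221.8 451. ]
```

View pics/z.png

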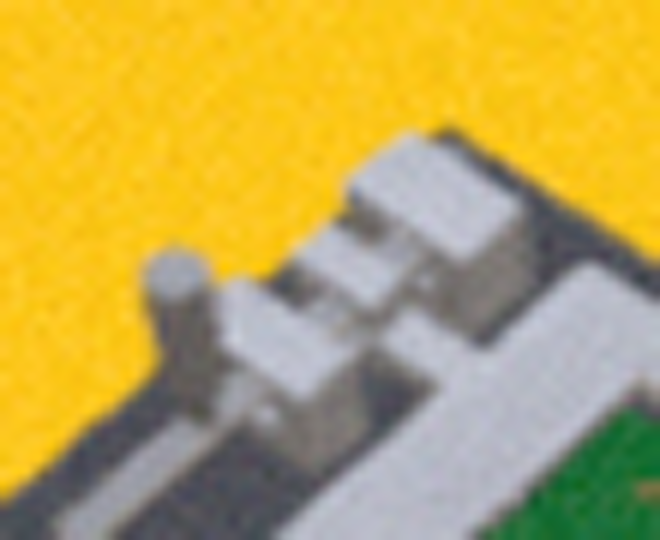

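View pics/z2.png

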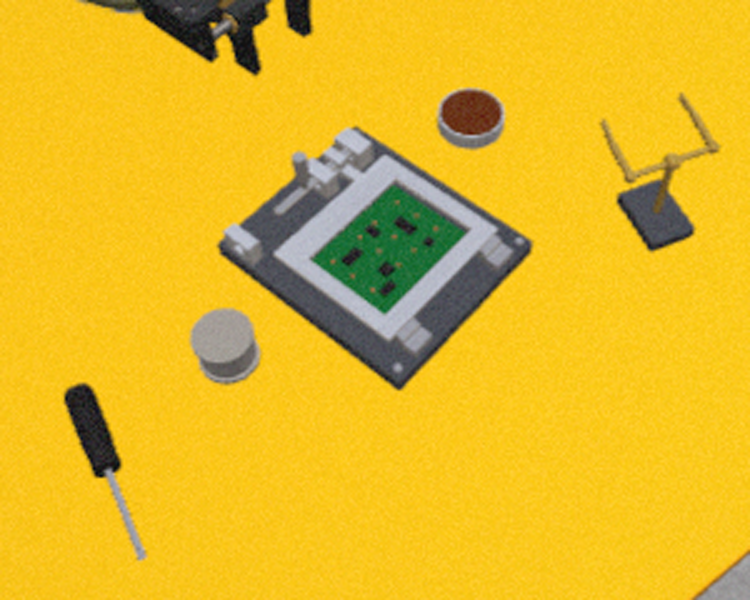

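```bash
python3 -c "
from bench import ctrl
s=ctrl.get_state();print(s['time'],s['ft_force'],abs(s['qd']).max());print(ctrl.close_job())"
```

```text
23.9 [ 1.04863521 -0.11545413  0.40717693] 0.0036767922898494165
the job is handed in; nothing more can be done
None
```

The board is locked in its frame, and I handed the job in at about 23.9 s; it reports no verdict. I drew the bolt back, pressed the clamp frame shut, slid the bolt home and lifted the arm clear.

- **Bolt back:** I pulled it by the knob to about 4 mm of travel. In the picture the gap in front of the keeper was empty.
- **Frame shut:** I pressed the near rail with the closed fingertips. They stopped at 37.2 mm with 13 N against the stop, where the rail's top is 37 mm when shut.
- **Bolt home:** I slid it until it stopped against about 11 N. The tool then stood at local y of about -4.3 mm, against -5 mm expected for full travel.
- **Final pictures:** The rod shows on both sides of the eye, and the knob fits 48 to 50 mm of travel. The frame lies flat.
- **Bystanders:** None of the four had moved more than about 2 pixels (roughly 5 mm) between the first and last pictures, which is within how closely the networks repeat.
- **Disagreements:** Pictures and the fitted fixture model differed by about 1 to 2 pixels (2 to 5 mm). In the first scene picture the network took part of the bolt for the tin, so I compared the tin in the top view, where it had not moved.

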